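# Set the shaft flat to the driver and hold the sprocket on it

## Robot

A 7-joint arm with a two-finger parallel gripper is mounted at the origin on the work surface; the furniture and walls round the work are solid. World frame = base frame: x ahead of the robot, y to its left, z up, the work surface at z = 0. Lengths are in m, angles in rad, forces in N, time in s.
With the tool pointing down it reaches from about 0.425 to 0.925 m from the base axis. Payload 6.8 kg.
Tool frame: the origin (TCP) lies at the very end of the fingers, on their centre line; the grasp point (between the pads) lies 19 mm behind it; z points along the fingers, y is the line along which they close (so a half turn about z gives the same grasp; the last joint's range is limited). The gripper opens to 85 mm and grips with 20 to 120 N. Pads are 22 mm wide; open, the fingers measure 114 mm over their backs; the gripper's body (76 mm by 85 mm) begins 54 mm behind the grasp point. The pads swing forward as they close: fully open they stand 13 mm farther back than shut.
Start: joints at [1.042, 0.477, 0.022, 1.555, -0.011, 1.109, -0.083], TCP at [0.276, -0.616, 0.231] pointing down, gripper open.
Joint ranges: [-2.96, 2.96], [-0.34, 2.1], [-1.41, 1.46], [0.24, 2.44], [-1.37, 4.51], [0.17, 1.92], [-2.96, 2.96]. Speed limits (rad/s): [2.39, 2.39, 3.14, 3.14, 3.14, 3.14, 3.14].

## Interface

Orientations are given as a rotation vector (axis times angle).
In Python, from bench import get_obs, viewer, r gives the robot as it stands. The module is installed in compiled form; this text tells all that it offers.
- The arm moves only by the tool play_rows, never from a script. Its argument "commands" is a list that holds one entry, the list of rows, each a list of 5 numbers: the gripper's target within -1 to 1 (shut at 1, half-way at 0, fully open at -1), then the shift along the tool's x, y, z scaled (see below), then the turn about the tool's z scaled (see below). A call has 1 to 12 rows; each row is the pose to reach, as a shift and turn from the pose commanded when the call began, along the tool's axes at that moment; what a row does not reach only later rows make up. The controller multiplies each number of a shift by 0.2 m and each number of a turn by pi/2 rad. A row lasts 1/12 s, in which the tool goes at most 41.7 mm and 7.16 degrees, less where a joint would pass 70% of its speed; a pose out of reach is approached as far as the arm can. A call with a number of a shift or a turn outside -1 to 1 is refused whole. A call with a gripper value outside its range is refused whole. The fingers move at their own pace and stop on an object; "grip_force" is the grip in N (left out, the last holds). Time passes only in rows, so rows that repeat a pose let the fingers close. It gives the time, the measured TCP pose, the force, the opening and the grip force at its end, in the units of the state.
- get_obs(): the state, without advancing time (a new reading comes with each control period).
- viewer.grab_frame(name): name is "scene" or "side" or "wrist"; returns a dict with "pixels" (480x640x3 uint8, red, green, blue), "fovy" (degrees; the focal length in pixels is half the picture's height over the tangent of half this angle, whatever the lens; pixels are square), "cx", "cy" (the principal point, pixels), "world_to_cam" (4x4, takes a point from world to camera coordinates); the wrist camera has in their place "hand_eye" (4x4, takes a point from camera to tool coordinates, whose origin is the TCP and whose axes are the flange's). Camera axes: x right, y up, looking along -z (the intrinsics and any distortion apply to the point x, -y, -z); pixel columns grow to the right and rows downward; lengths in m; the calibration is good to about 2 mm. A picture is of the moment at which its call begins: read the wrist's pose just before it. There is no depth.
- r.hand_in(): hands the job in; it is judged then, once.
Trained networks look in a picture, given as the dict that the camera call returned (one of the last four; its "shot" number tells which), for a name from the list of things; names that differ only in an ending like _2 or _b are one class to them, and where a whole thing is asked for, a point or a joint stands for the part that bears it (a point fixed in the world has none). Each returns a list of dicts, best first, with "score" (0 to 1); they miss things now and then, are a little off and sometimes report something else, mostly with a low value. They report only what shows in the picture. A call takes as long as a camera call. They do not tell look-alikes from the thing itself.
- viewer.trace(picture, thing): "pixels" (480x640 bool, what is visible of it) and "rect" ([left, top, right, bottom] in pixels, round what is visible of it).
The state is a dict: "clock": time; "joints": joint angles; "qvel": joint speeds; "tau": joint torques, N m; "tcp_pos": TCP position; "orientation": TCP orientation; "contact_force": force on the tool from outside, world axes, zero at the start; "moment": the same for the moment, N m; "grip_width": finger opening in m; "gripper_force": force on a finger pad.
Only numpy, scipy, OpenCV 4.12 (cv2) and the standard library are available. Lean on these libraries where they do the work, as an engineer would, in place of code of your own. Each camera call takes 0.05 s, during which the arm holds its last target. There are 200 camera calls.

## Task

On the set-screw jig, slide the bearing carriage along its rail to the red mark, right up against the stop, and turn the bare shaft until its flat faces squarely towards the hex driver. Then pick up the sprocket by its hub and, teeth at the bottom and its set screw over the flat, lower it onto the shaft until the screw is level with the driver's tip, well above the step where the flat ends. Finish while still holding the sprocket there in the gripper, so that the screw can be run in, and leave the other tools on the bench where they lie.

Things in the scene. Friction and masses are not known exactly. Their poses are not given: they have to be found in the camera images.
- jig: Set-screw jig, fixed on the bench: grey base plate 110 x 330 x 14 mm, origin at its underside in the middle of the rail's width, z up, its y axis along the steel rail towards the driver, its -x side nearer the robot. A yellow mark (start station) and a red mark (driver station) are painted on the plate's near edge. A blue bracket 126 mm tall, 125 to 147 mm from the origin along +y, carries the hex driver; a steel stop with rubber buffers stands at y = 60 to 84 mm, 44 mm tall.
- carriage (a joint): Travel of the aluminium bearing carriage (70 x 80 mm, top at 49 mm, green flange bearing on it up to 64 mm) along the jig's +y, towards the driver, in m: 0 = shaft axis at the yellow mark (y = -100 mm in the jig's frame), 0.12 = against the stop, shaft axis at the red mark (x = 0, y = +20 mm in the jig's frame). Sliding friction about 4 N; it stays where it is left and cannot lift off. It may be pushed at its block or pulled by the shaft.
- shaft (a joint): Angle of the upright steel shaft in the bearing, rad, counter-clockwise from above; 0 = flat faces the driver (the jig's +y). Friction about 0.08 N m; it turns without end in practice (stops at +-9.5) and stays where it is left.
- shaft_flat (a point): Point on the shaft's bright flat, 105 mm above the bench, level with the driver; x points out of the flat, z up; the shaft's axis lies 7 mm behind it. The shaft, 24 mm thick, is round up to a step 82 mm above the bench, then D-shaped to its chamfered end at 130 mm, the flat 19.5 mm wide. Pads closed squarely on flat and back are 19 mm apart, on the round up to 24 mm.
- driver_tip (a point): Tip of the fixed hex driver (8 mm hex in a brass bush, black knob behind), 105 mm above the bench; x axis points from the shaft's place at the stop back along the driver (the jig's +y), z up. With the carriage at the stop the shaft axis is 70 mm in front of the tip (x = -70 mm, y = 0).
- hub (a point): Centre of the bright steel sprocket at the height of its set screw, 17.5 mm above its underside; x axis points to the dark set screw, z up. Loose, 0.2 to 0.42 kg, lies teeth down on the bench: toothed disc 67 mm across and 7 mm thick below, hub 40 mm in diameter above it up to 28 mm. Bore 25.6 mm right through. Grip the hub across its sides, at right angles to the screw, which stands 1.5 mm out of the hub.
- set_screw (a point): Inner end of the sprocket's dark 8 mm set screw, 8.3 mm from the bore's axis towards the hub's x, 17.5 mm above the underside; a red paint dot marks its side on the hub's top face. It projects 4.5 mm into the bore, so the sprocket goes on the shaft only with the screw over the flat (within about 30 degrees), where it clears the flat by about 1.3 mm.
- dial_indicator: Dial indicator lying on its back, 127 x 62 x 21 mm; leave it alone.
- grease_pot: White grease bottle with a red nozzle, 44 mm across, 90 mm tall; leave it alone.
- ratchet: Ratchet with black grip lying on the bench, 243 mm long; leave it alone.
- coupler: Upright hydraulic coupler, 25 mm across, 65 mm tall; leave it alone.
There are look-alikes about, which are no part of the job. What is shaped like the part that bears hub but brown is not meant.

How it is judged:
By the outcome, as a careful person would: the job done as asked, in the order asked, and still so for the second after the job is handed in, while the arm keeps its last pose, push and grip.
It also fails if it takes over 66 s, if anything falls off the work surface, if the arm or the gripper's body presses on something with over 40 N, if the wrist force passes 120 N, or if a joint passes its speed limit or range.

## Working session

There is one attempt and no reset: what is moved stays moved. The work goes in short steps, Python scripts to look and compute and a tool call to move; the robot and the scene stay as the last step left them, time stands still between calls to the robot, and variables do not carry over. Pictures are saved under pics/ and viewed, at most 10 in all, crops included, and the job is handed in when it is done.

Besides the shell and the picture viewer there is one more tool, called after "Request:" as a command line: name --argument value ..., lists and objects as JSON in quotes. play_rows: Moves the arm, as the interface text tells. Shifts and turns lie within -1 to 1; 1 stands for 0.2 m of shift or pi/2 rad of turn. Its arguments: {"type":"object","properties":{"commands":{"type":"array","items":{"type":"array","items":{"type":"array","items":{"type":"number","minimum":-1,"maximum":1}}}},"grip_force":{"type":"number"}},"required":["commands"]}

```bash
mkdir -p pics; cat > h.py <<'E'
import numpy as np, cv2
from bench import get_obs, viewer, r
from scipy.spatial.transform import Rotation as R
def grab(n):
    o=get_obs(); return viewer.grab_frame(n),o
def save(f,p,crop=None,s=1):
    im=f["pixels"][:,:,::-1]
    if crop: x0,y0,x1,y1=crop; im=im[y0:y1,x0:x1]
    cv2.imwrite(p,cv2.resize(im,None,fx=s,fy=s,interpolation=cv2.INTER_CUBIC))
E
python3 - <<'E'
from h import *
f,o=grab("scene"); save(f,"pics/scene.png")
g,o=grab("side"); save(g,"pics/side.png")
for n,k in(("scene",f),("side",g)):
    print(n,{a:(b if a!="pixels" else 0) for a,b in k.items()})
    for t in("jig","carriage","shaft","hub","set_screw","shaft_flat","driver_tip"):
        try: print(t,[(np.round(d["score"],2),d["rect"]) for d in viewer.trace(k,t)])
        except Exception as e: print(t,e)
print(o)
E
```

```text
scene {'pixels': 0, 'fovy': 44.29516602576925, 'cx': 326.02983144877516, 'cy': 249.27832734502212, 'world_to_cam': array([[-0.41126629, -0.91147199,  0.00888026,  0.29837195],
       [ 0.65552592, -0.28898312,  0.69769228, -0.40004097],
       [-0.63336072,  0.29275856,  0.71634253, -1.13078696],
       [ 0.        ,  0.        ,  0.        ,  1.        ]]), 'shot': 1}
jig [(np.float64(0.96), [203.2, 243.9, 360.1, 334.9]), (np.float64(0.19), [434.2, 187.1, 447.3, 207.5])]
carriage [(np.float64(0.64), [295.7, 248.7, 335.5, 296.7])]
shaft [(np.float64(0.66), [313.2, 245.7, 322.9, 269.3])]
hub [(np.float64(0.84), [436.1, 251.5, 463.4, 275.1]), (np.float64(0.72), [415.8, 227.6, 441.4, 246.9]), (np.float64(0.57), [392.9, 245.2, 416.1, 269.0])]
set_screw [(np.float64(0.75), [416.2, 227.6, 442.2, 248.8]), (np.float64(0.62), [392.4, 249.7, 417.2, 269.5]), (np.float64(0.6), [437.0, 246.4, 464.4, 274.6])]
shaft_flat [(np.float64(0.81), [311.2, 247.5, 321.5, 278.6])]
driver_tip [(np.float64(0.71), [202.3, 274.7, 248.7, 299.3]), (np.float64(0.34), [200.8, 245.3, 361.6, 336.7])]
side {'pixels': 0
[... 1216 characters left out ...]
lock': 0.05, 'joints': array([ 1.04188558,  0.47777276,  0.02233178,  1.55645783, -0.0114794 ,
        1.10928588, -0.08311617]), 'qvel': array([-0.00108393, -0.00176327,  0.0018729 , -0.00125046, -0.00151754,
       -0.00137767,  0.00084748]), 'tau': array([ 2.96311453e-03, -5.98307455e+01,  1.61485255e+00, -2.82255042e+01,
        1.28101499e-02,  5.17387904e-03,  7.58331544e-05]), 'tcp_pos': array([ 0.27548244, -0.61557968,  0.2303412 ]), 'orientation': array([-3.07062039e+00, -6.55815660e-01,  8.13166847e-04]), 'contact_force': array([-0.41500287,  0.52236349,  0.30246497]), 'moment': array([-0.00243508, -0.03116929, -0.00082328]), 'gripper_force': 0.0, 'grip_width': 0.08537813970058043}
```

View pics/scene.png

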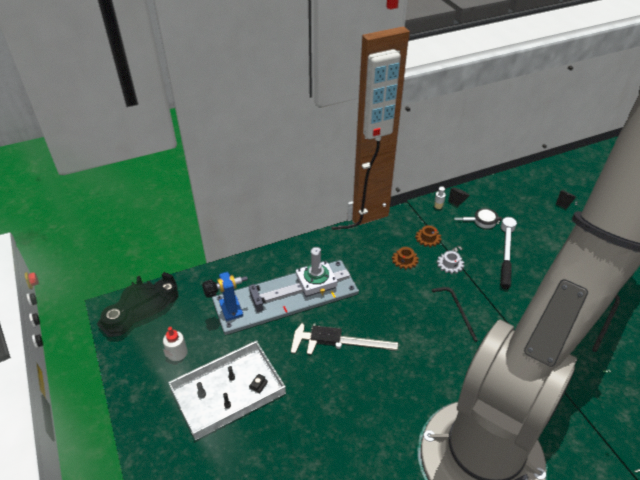

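```bash
python3 - <<'E'
import cv2
a=cv2.imread("pics/scene.png");b=cv2.imread("pics/side.png")
A=cv2.resize(a[215:345,190:475],None,fx=2.8,fy=2.8,interpolation=2)
B=cv2.resize(b[190:350,240:450],None,fx=1.45,fy=1.45,interpolation=2)
import numpy as np
c=np.zeros((A.shape[0]+B.shape[0],798,3),np.uint8);c[:A.shape[0],:A.shape[1]]=A;c[A.shape[0]:,:B.shape[1]]=B
cv2.imwrite("pics/crop1.png",c);print(c.shape,A.shape)
E
```

```text
(596, 798, 3) (364, 798, 3)
```

View pics/crop1.png

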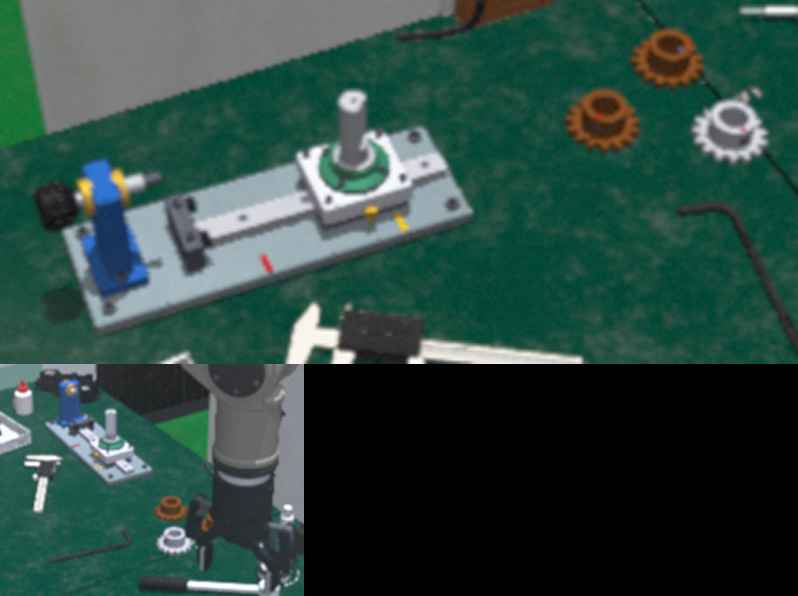

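The scene shows the jig at (203–360, 244–335). Sprocket candidates are brown ones at (405,258) and (428,236), and a bright steel one with a red dot at (450,262). The bright one is the one described, and the crop confirms it.

```bash
cat >> h.py <<'E'
def ray(f,u,v,T=None):
    F=240/np.tan(np.radians(f["fovy"]/2))
    d=np.array([(u-f["cx"])/F,-(v-f["cy"])/F,-1.])
    M=np.linalg.inv(f["world_to_cam"]) if T is None else T
    return M[:3,3],M[:3,:3]@d
def onz(f,u,v,z,T=None):
    c,d=ray(f,u,v,T); return c+d*(z-c[2])/d[2]
def proj(f,P,T=None):
    F=240/np.tan(np.radians(f["fovy"]/2))
    W=f["world_to_cam"] if T is None else np.linalg.inv(T)
    q=W[:3,:3]@np.asarray(P,float)+W[:3,3]
    return np.array([f["cx"]+F*q[0]/-q[2],f["cy"]-F*q[1]/-q[2]])
def toolT(o):
    M=np.eye(4);M[:3,:3]=R.from_rotvec(o["orientation"]).as_matrix();M[:3,3]=o["tcp_pos"];return M
E
python3 - <<'E'
from h import *
f,o=grab("scene")
s=lambda x,y:(190+x/2.8-.3,215+y/2.8-.3)
P={}
for n,(x,y),z in [("NR",(472,211),.014),("NL",(100,325),.014),("FR",(425,127),.014),("FL",(64,232),.014),("shafttop",(351,97),.13),("red",(266,263),.014),("yel",(401,223),.014),("tip",(160,177),.105),("hubtop",(734,115),.028),("disc",(730,137),.0),("dot",(743,128),.028),("brown1",(603,113),.028),("brown2",(670,44),.028)]:
    P[n]=onz(f,*s(x,y),z); print(n,P[n].round(4))
print([np.linalg.norm(P[a]-P[b]).round(3) for a,b in(("NR","NL"),("FR","FL"),("NR","FR"),("NL","FL"))])
y=(P["NL"]-P["NR"]+P["FL"]-P["FR"]);th=np.arctan2(y[1],y[0]);print("yaw of jig y",np.degrees(th),"centre",(P["NL"]+P["NR"]+P["FL"]+P["FR"])/4)
T=toolT(o);print(T.round(3))
w,o=grab("wrist");print(w["hand_eye"].round(4),w["fovy"],w["cx"],w["cy"])
E
```

```text
NR [0.4625 0.0346 0.014 ]
NL [0.476  0.3593 0.014 ]
FR [0.5672 0.0292 0.014 ]
FL [0.5803 0.3578 0.014 ]
shafttop [0.5243 0.1193 0.13  ]
red [0.481  0.2152 0.014 ]
yel [0.4749 0.0954 0.014 ]
tip [0.5266 0.2832 0.105 ]
hubtop [ 0.4579 -0.2221  0.028 ]
disc [ 0.457  -0.2226  0.    ]
dot [ 0.4412 -0.2207  0.028 ]
brown1 [ 0.5071 -0.1167  0.028 ]
brown2 [ 0.5592 -0.2175  0.028 ]
[np.float64(0.325), np.float64(0.329), np.float64(0.105), np.float64(0.104)]
yaw of jig y 87.67008913120367 centre [0.5215161  0.19521647 0.014     ]
[[ 0.913  0.408  0.     0.276]
 [ 0.408 -0.913  0.    -0.616]
 [ 0.    -0.    -1.     0.231]
 [ 0.     0.     0.     1.   ]]
[[-7.000e-04  9.522e-01  3.055e-01  7.910e-02]
 [ 1.000e+00  6.000e-04  6.000e-04  6.000e-04]
 [ 4.000e-04  3.055e-01 -9.522e-01 -1.438e-01]
 [ 0.000e+00  0.000e+00  0.000e+00  1.000e+00]] 63.352977172799655 312.71756362097943 242.59944799225775
```

Request:
play_rows --commands '[[[-1,0.2,-0.18,0,0],[-1,0.4,-0.36,0,0],[-1,0.6,-0.54,0,0],[-1,0.816,-0.715,0,0],[-1,0.816,-0.715,0,0],[-1,0.816,-0.715,0,0],[-1,0.816,-0.715,0,0]]]'

```text
clock: 1.48
tcp_pos: [0.3689, -0.4153, 0.2317]
orientation: [-3.069, -0.667, -0.002]
contact_force: [-1.1, -1.1, -0.4]
grip_width: 0.0855
gripper_force: 0.0
```

Request:
play_rows --commands '[[[-1,0.2,-0.18,0,0],[-1,0.4,-0.36,0,0],[-1,0.6,-0.54,0,0],[-1,0.816,-0.715,0,0],[-1,0.816,-0.715,0,0],[-1,0.816,-0.715,0,0],[-1,0.816,-0.715,0,0],[-1,0.816,-0.715,0,0]]]'

```text
clock: 2.15
tcp_pos: [0.4567, -0.2231, 0.2314]
orientation: [3.072, 0.655, -0.0]
contact_force: [-1.8, -0.1, 0.0]
grip_width: 0.0855
gripper_force: 0.0
```

```bash
python3 - <<'E'
from h import *
f,o=grab("wrist"); T=toolT(o)@f["hand_eye"]; save(f,"pics/w1.png")
print(o["tcp_pos"],o["joints"],T[:3,3])
for d in viewer.trace(f,"hub"): print(d["score"],d["rect"],onz(f,(d["rect"][0]+d["rect"][2])/2,(d["rect"][1]+d["rect"][3])/2,.01,T))
E
```

```text
[ 0.45671612 -0.22311315  0.2313581 ] [ 0.49194612  0.21212709 -0.18475892  1.93808021  0.04704939  0.99523853
 -0.86491121] [ 0.52921051 -0.19122847  0.37508185]
0.96 [317.4, 55.3, 394.1, 138.2] [ 0.56064693 -0.21879277  0.01      ]
0.86 [276.7, 171.5, 342.0, 235.3] [ 0.45671933 -0.22016645  0.01      ]
0.71 [196.6, 59.4, 277.5, 143.0] [ 0.51464958 -0.1247117   0.01      ]
```

View pics/w1.png

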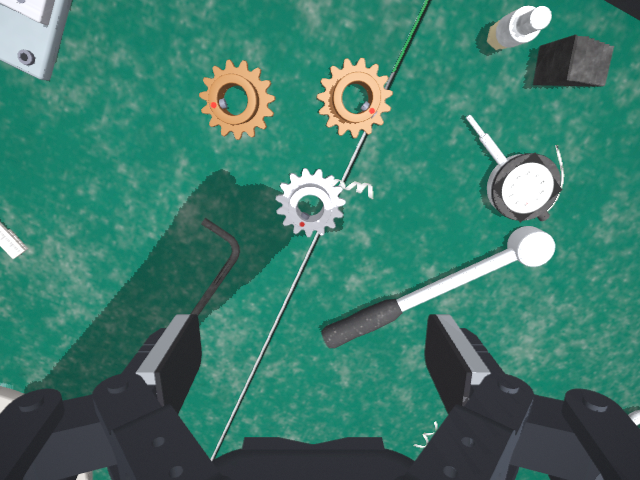

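Steel sprocket at (310,203) with its red dot at (302,224); brown ones at (237,100) and (355,98). Next, the shaft.

Request:
play_rows --commands '[[[-1,0.12,-0.18,-0.03,0],[-1,0.25,-0.36,-0.05,0],[-1,0.37,-0.54,-0.08,0],[-1,0.5,-0.71,-0.1,0],[-1,0.5,-0.71,-0.1,0],[-1,0.5,-0.71,-0.1,0]]]'

```text
clock: 2.75
tcp_pos: [0.491, -0.0495, 0.2518]
orientation: [-3.071, -0.661, -0.002]
contact_force: [1.1, -1.0, -0.5]
grip_width: 0.0855
gripper_force: 0.0
```

Request:
play_rows --commands '[[[-1,0.12,-0.18,-0.03,0],[-1,0.25,-0.36,-0.05,0],[-1,0.37,-0.54,-0.08,0],[-1,0.5,-0.71,-0.1,0],[-1,0.5,-0.71,-0.1,0],[-1,0.5,-0.71,-0.1,0],[-1,0.5,-0.71,-0.1,0]]]'

```text
clock: 3.33
tcp_pos: [0.5239, 0.1164, 0.2707]
orientation: [3.072, 0.652, -0.002]
contact_force: [-0.2, -0.4, 0.4]
grip_width: 0.0854
gripper_force: 0.0
```

```bash
python3 - <<'E'
from h import *
f,o=grab("wrist"); T=toolT(o)@f["hand_eye"]; save(f,"pics/w2.png")
print(o["tcp_pos"],o["joints"],T[:3,3])
for t in("shaft","shaft_flat","carriage","driver_tip"):
  for d in viewer.trace(f,t): print(t,d["score"],d["rect"])
c=np.array([[ .5215, .195,0]]);print([proj(f,p,T).round(0) for p in([.524,.119,.13],[.5266,.2832,.105],[.481,.2152,.014])])
E
```

```text
[0.52385244 0.11641623 0.27069146] [ 0.01442574  0.24245458 -0.41306646  1.81634956  0.10907024  1.10625266
 -1.58964426] [0.59653175 0.14823597 0.41433697]
shaft 0.85 [293.3, 198.6, 322.9, 244.5]
shaft_flat 0.95 [295.7, 197.6, 325.1, 247.4]
shaft_flat 0.74 [513.8, 332.5, 571.9, 381.9]
shaft_flat 0.58 [0.4, 46.4, 116.5, 129.3]
carriage 0.62 [260.2, 155.6, 358.3, 254.4]
driver_tip 0.66 [0.3, 48.6, 118.6, 130.9]
[array([309., 226.]), array([114., 130.]), array([209., 196.])]
```

View pics/w2.png

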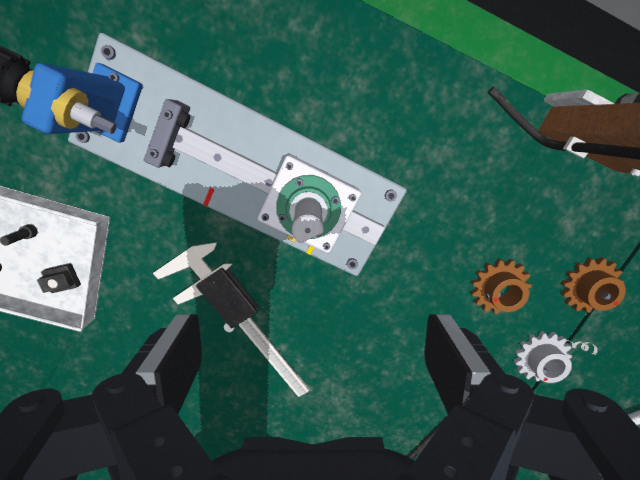

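```bash
python3 - <<'E'
from h import *
f,o=grab("wrist"); T=toolT(o)@f["hand_eye"]
save(f,"pics/c2.png",(258,150,362,256),5.5)
for n,p,z in [("FL",(102,33),.014),("FR",(407,188),.014),("NR",(358,276),.014),("NL",(69,142),.014),("red",(209,197),.014),("yel",(310,251),.014),("tip",(115,130),.105),("top",(308,232),.13),("carrC",(0,0),.049)]: print(n,onz(f,*p,z,T).round(4))
E
```

```text
FL [0.5853 0.3563 0.014 ]
FR [0.5721 0.0311 0.014 ]
NR [0.4629 0.0344 0.014 ]
NL [0.4762 0.3617 0.014 ]
red [0.4801 0.2155 0.014 ]
yel [0.4683 0.0951 0.014 ]
tip [0.5265 0.2832 0.105 ]
top [0.5187 0.1182 0.13  ]
carrC [0.5761 0.421  0.049 ]
```

View pics/c2.png

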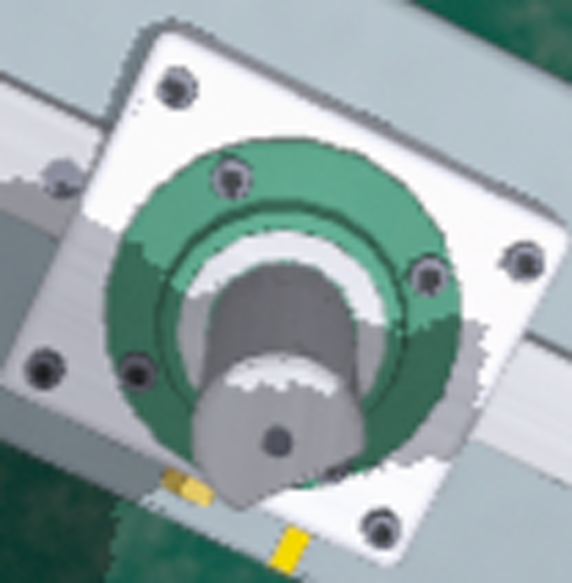

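```bash
python3 - <<'E'
from h import *
f,o=grab("wrist"); T=toolT(o)@f["hand_eye"]
s=lambda x,y:(258+x/5.5-.4,150+y/5.5-.4)
a,b,h,l,r_,t=[onz(f,*s(*p),.13,T)for p in((240,508),(362,450),(277,440),(193,430),(362,425),(279,354))]
print(a,b,h,np.linalg.norm(a-b)); e=(b-a)/np.linalg.norm(b-a); n=np.array([e[1],-e[0]]); 
n=n if n@(a-h)[:2]>0 else -n
print("normal",n,np.degrees(np.arctan2(n[1],n[0])),"dist",n@(a-h)[:2],"back",np.linalg.norm(t-h),np.linalg.norm(l-h))
X=T=toolT(o); print("tool yaw Y",np.degrees(np.arctan2(X[1,1],X[0,1])),X[:3,2])
E
```

```text
[0.50922487 0.12027317 0.13      ] [0.52382796 0.10816794 0.13      ] [0.5203692  0.11951734 0.13      ] 0.018968050882034796
normal [-0.63819043 -0.76987855] -129.6570162182395 dist 0.006530305823299065 back 0.012217753976133502 0.011692203516375087
tool yaw Y -66.03462373814875 [-1.48746873e-04 -6.38899441e-04 -9.99999785e-01]
```

The chord (19 mm), flat distance (6.5 mm) and back (12.2 mm) match the given sizes. The flat normal is at -130° and the shaft axis at (0.520, 0.1195).

Request:
play_rows --commands '[[[0,0,-0.027,0,-0.08],[0,0,-0.027,0,-0.16],[0,0,-0.027,0,-0.24],[0,0,-0.027,0,-0.32],[0,0,-0.027,0,-0.4],[0,0,-0.027,0,-0.48],[0,0,-0.027,0,-0.56],[0,0,-0.027,0,-0.64],[0,0,-0.027,0,-0.72],[0,0,-0.027,0,-0.8],[0,0,-0.027,0,-0.88],[0,0,-0.027,0,-0.95]]]'

```text
clock: 4.68
tcp_pos: [0.5212, 0.1236, 0.2713]
orientation: [1.803, 2.572, -0.0]
contact_force: [-0.3, 0.0, -0.1]
grip_width: 0.0427
gripper_force: 0.0
```

Request:
play_rows --commands '[[[0,0,0,0,-0.08],[0,0,0,0,-0.16],[0,0,0,0,-0.24],[0,0,0,0,-0.32],[0,0,0,0,-0.34],[0,0,0,0,-0.34],[0,0,0,0,-0.34],[0,0,0,0,-0.34]]]'

```text
clock: 5.35
tcp_pos: [0.5212, 0.1238, 0.2713]
orientation: [1.072, 2.953, -0.0]
contact_force: [-0.5, 0.1, 0.5]
grip_width: 0.0421
gripper_force: 0.0
```

```bash
cat >> h.py <<'E'
def st():
    o=get_obs();X=toolT(o);print("t",o["clock"],"tcp",o["tcp_pos"].round(4),"toolX",np.degrees(np.arctan2(X[1,0],X[0,0])).round(2),"toolY",np.degrees(np.arctan2(X[1,1],X[0,1])).round(2),"w",o["grip_width"].round(4),"F",o["contact_force"].round(1),"j",o["joints"].round(2));return o,X
def to(o,X,P,yaw=None):
    d=X[:3,:3].T@(np.array(P)-o["tcp_pos"])/.2
    t=0 if yaw is None else -((yaw-np.degrees(np.arctan2(X[1,1],X[0,1]))+180)%360-180)/90
    print("cmd",d.round(3),"turn",round(t,3))
E
python3 - <<'E'
from h import *
o,X=st(); to(o,X,[.5216,.1214,.088],50)
f,_=grab("wrist");T=X@f["hand_eye"]
for d in viewer.trace(f,"shaft"):print(d["score"],d["rect"])
print(proj(f,[.520,.1195,.13],T)); save(f,"pics/w3.png")
E
```

```text
Traceback (most recent call last):
  File "h.py", line 25, in st
    o=get_obs();X=toolT(o);print("t",o["clock"],"tcp",o["tcp_pos"].round(4),"toolX",np.degrees(np.arctan2(X[1,0],X[0,0])).round(2),"toolY",np.degrees(np.arctan2(X[1,1],X[0,1])).round(2),"w",o["grip_width"].round(4),"F",o["contact_force"].round(1),"j",o["joints"].round(2));return o,X
                                                                                                                                                                                              ^^^^^^^^^^^^^^^^^^^^^
AttributeError: 'float' object has no attribute 'round'
```

```bash
sed -i 's/o\["grip_width"\].round(4)/round(o["grip_width"],4)/' h.py
python3 - <<'E'
from h import *
o,X=st(); to(o,X,[.5216,.1214,.088],50)
f,_=grab("wrist");T=X@f["hand_eye"]
for d in viewer.trace(f,"shaft"):print(d["score"],d["rect"])
print(proj(f,[.520,.1195,.13],T)); save(f,"pics/w3.png",(200,140,440,440),2)
E
```

```text
t 5.35 tcp [0.5212 0.1238 0.2713] toolX 140.1 toolY 50.1 w 0.0421 F [-0.5  0.1  0.5] j [ 0.26  0.29 -0.73  1.8   0.21  1.13  0.33]
cmd [-0.009 -0.008  0.917] turn 0.001
0.85 [294.1, 197.0, 320.6, 248.7]
[306.68697114 227.35237624]
```

View pics/w3.png

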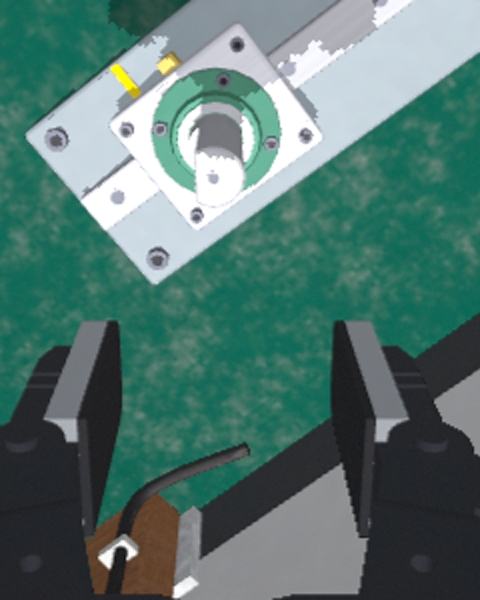

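The shaft top is at (306,229) against a prediction of (307,227), with its flat squarely facing the left pad. Descending and gripping.

Request:
play_rows --commands '[[[0,-0.01,-0.01,0.15,0],[0,-0.01,-0.01,0.3,0],[0,-0.01,-0.01,0.45,0],[0,-0.01,-0.01,0.6,0],[0,-0.01,-0.01,0.75,0],[0,-0.01,-0.01,0.85,0],[0,-0.01,-0.01,0.91,0],[0,-0.01,-0.01,0.91,0],[0,-0.01,-0.01,0.91,0]]]'

```text
clock: 6.2
tcp_pos: [0.5216, 0.1216, 0.0896]
orientation: [-1.069, -2.954, -0.0]
contact_force: [-0.0, -0.5, 0.6]
grip_width: 0.0427
gripper_force: 0.0
```

Request:
play_rows --commands '[[[0.3,0,0,0,0],[0.45,0,0,0,0],[0.6,0,0,0,0],[0.8,0,0,0,0],[1,0,0,0,0],[1,0,0,0,0],[1,0,0,0,0],[1,0,0,0,0]]]' --grip_force 40

```text
clock: 6.87
tcp_pos: [0.5219, 0.1212, 0.0908]
orientation: [1.069, 2.952, 0.0]
contact_force: [-2.0, -0.7, 4.9]
grip_width: 0.018
gripper_force: 39.0
```

```bash
python3 - <<'E'
from h import *
o,X=st(); print(o["gripper_force"],o["moment"]); 
u=np.array([.0407,.9992]);a=np.array([.5225,.1945])+.02*u
n=np.radians(-130);n=np.array([np.cos(n),np.sin(n)])
to(o,X,[*(a-.0025*n),o["tcp_pos"][2]]); to(o,X,[*(o["tcp_pos"][:2]+.1*u),o["tcp_pos"][2]])
E
```

```text
t 6.8667 tcp [0.5219 0.1212 0.0908] toolX 140.2 toolY 50.2 w 0.018 F [-2.  -0.7  4.9] j [ 0.16  0.51 -0.63  1.97  0.42  0.79  0.16]
38.961806637234986 [-0.21199021  0.43536143  0.04932849]
cmd [ 0.293  0.375 -0.   ] turn 0
cmd [ 0.304  0.397 -0.   ] turn 0
```

Request:
play_rows --commands '[[[1,0.04,0.052,0,0],[1,0.08,0.105,0,0],[1,0.12,0.157,0,0],[1,0.16,0.209,0,0],[1,0.2,0.261,0,0],[1,0.24,0.313,0,0],[1,0.265,0.346,0,0],[1,0.265,0.346,0,0],[1,0.265,0.346,0,0]]]'

```text
clock: 7.62
tcp_pos: [0.5258, 0.2106, 0.0908]
orientation: [1.067, 2.953, 0.006]
contact_force: [-1.0, 4.7, 6.1]
grip_width: 0.0183
gripper_force: 40.1
```

```bash
python3 - <<'E'
from h import *
o,X=st(); print(o["moment"]); 
E
```

```text
t 7.6167 tcp [0.5258 0.2106 0.0908] toolX 140.28 toolY 50.28 w 0.0183 F [-1.   4.7  6.1] j [-0.    0.55 -0.63  1.9   0.44  0.82  0.01]
[ 0.5876877   0.28331165 -0.11329492]
```

Request:
play_rows --commands '[[[1,0.008,0.01,0,0],[1,0.015,0.02,0,0],[1,0.023,0.03,0,0],[1,0.023,0.03,0,0],[1,0.023,0.03,0,0]]]'

```text
clock: 8.03
tcp_pos: [0.5259, 0.2148, 0.0908]
orientation: [1.07, 2.952, -0.001]
contact_force: [-3.7, -3.5, 12.3]
grip_width: 0.0185
gripper_force: 42.7
```

Request:
play_rows --commands '[[[1,0.008,0.01,0,0],[1,0.012,0.016,0,0],[1,0.012,0.016,0,0],[1,0.012,0.016,0,0]]]'

```text
clock: 8.37
tcp_pos: [0.526, 0.2149, 0.0907]
orientation: [1.073, 2.95, -0.011]
contact_force: [-6.6, -13.1, 20.4]
grip_width: 0.0181
gripper_force: 46.5
```

Request:
play_rows --commands '[[[1,-0.006,-0.006,0,0],[1,-0.008,-0.007,0,0.07],[1,-0.009,-0.008,0,0.14],[1,-0.01,-0.009,0,0.21],[1,-0.011,-0.009,0,0.28],[1,-0.012,-0.01,0,0.35],[1,-0.013,-0.011,0,0.43],[1,-0.014,-0.012,0,0.5],[1,-0.015,-0.013,0,0.57],[1,-0.015,-0.013,0,0.64],[1,-0.016,-0.014,0,0.72],[1,-0.016,-0.014,0,0.79]]]'

```text
clock: 9.37
tcp_pos: [0.5257, 0.2119, 0.0907]
orientation: [2.592, 1.769, -0.006]
contact_force: [-8.5, -10.1, 17.8]
grip_width: 0.0178
gripper_force: 43.1
```

Request:
play_rows --commands '[[[1,-0.001,-0.001,0,0.07],[1,-0.003,-0.001,0,0.14],[1,-0.004,-0.002,0,0.21],[1,-0.006,-0.003,0,0.28],[1,-0.007,-0.004,0,0.35],[1,-0.008,-0.004,0,0.43],[1,-0.01,-0.005,0,0.5],[1,-0.011,-0.006,0,0.57],[1,-0.012,-0.006,0,0.64],[1,-0.013,-0.007,0,0.72],[1,-0.014,-0.007,0,0.79],[1,-0.014,-0.007,0,0.79]]]'

```text
clock: 10.37
tcp_pos: [0.5229, 0.2112, 0.0907]
orientation: [3.138, -0.066, -0.003]
contact_force: [-7.8, -6.3, 17.8]
grip_width: 0.0185
gripper_force: 41.5
```

```bash
python3 - <<'E'
from h import *
o,X=st(); print(o["moment"],o["gripper_force"]); to(o,X,o["tcp_pos"],-92.3)
E
```

```text
t 10.3667 tcp [0.5229 0.2112 0.0907] toolX -2.42 toolY -92.42 w 0.0185 F [-7.8 -6.3 17.8] j [-0.47  0.47 -0.03  1.94  0.02  0.74 -2.13]
[-1.28082741  1.65438308 -0.06872926] 41.48987578460947
cmd [0. 0. 0.] turn -0.001
```

Request:
play_rows --commands '[[[0.4,0,0,0,0],[0.2,0,0,0,0],[0,0,0,0,0],[0,0,0,0,0],[0,0,0,-0.15,0],[0,0,0,-0.3,0],[0,0,0,-0.5,0],[0,0,0,-0.7,0],[0,0,0,-0.9,0],[0,0,0,-0.9,0],[0,0,0,-0.9,0]]]'

```text
clock: 11.28
tcp_pos: [0.5254, 0.2144, 0.272]
orientation: [-3.138, 0.054, -0.008]
contact_force: [-0.9, -1.1, -0.2]
grip_width: 0.0426
gripper_force: 0.0
```

```bash
python3 - <<'E'
from h import *
o,X=st(); f,_=grab("wrist"); T=X@f["hand_eye"]; save(f,"pics/w4.png",(150,120,450,300),2.66)
for d in viewer.trace(f,"shaft"):print(d["score"],d["rect"])
a=np.array([.5243,.213,.13])
for p in([0,0,0],[.0,.07,-.025]): print(proj(f,a+p,T))
E
```

```text
t 11.2833 tcp [0.5254 0.2144 0.272 ] toolX -1.99 toolY -91.99 w 0.0426 F [-0.9 -1.1 -0.2] j [-0.48  0.26 -0.03  1.77  0.01  1.1  -2.11]
0.9 [301.1, 198.1, 332.0, 246.2]
[315.15686077 229.25457594]
[230.47211616 223.95934443]
```

View pics/w4.png

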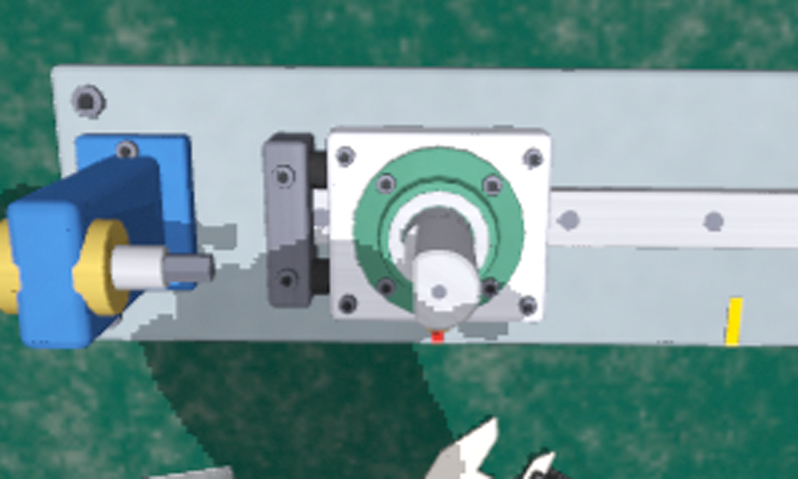

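The carriage is at the red mark against the buffers, and the shaft top at (315,230) is as predicted with its flat towards the driver. Now the sprocket, turning the tool by about 177° on the way.

Request:
play_rows --commands '[[[0,-0.02,0.12,0,-0.08],[0,-0.04,0.25,0,-0.16],[0,-0.05,0.38,0,-0.24],[0,-0.07,0.5,0,-0.32],[0,-0.08,0.62,0,-0.4],[0,-0.1,0.75,0,-0.48],[0,-0.11,0.85,0,-0.56],[0,-0.13,0.95,0,-0.64],[0,-0.135,1,0,-0.72],[0,-0.135,1,0,-0.8],[0,-0.135,1,0,-0.88],[0,-0.135,1,0,-0.95]]]'

```text
clock: 12.38
tcp_pos: [0.4888, 0.0142, 0.2672]
orientation: [-2.336, -2.097, 0.005]
contact_force: [0.2, -0.5, 0.4]
grip_width: 0.0427
gripper_force: 0.0
```

```bash
python3 - <<'E'
from h import *
o,X=st(); to(o,X,[.457,-.22,.19],85)
E
```

```text
t 12.3833 tcp [0.4888 0.0142 0.2672] toolX 83.83 toolY -6.17 w 0.0427 F [ 0.2 -0.5  0.4] j [-0.09  0.14 -0.08  1.94  0.01  1.07 -0.28]
cmd [-1.181 -0.031  0.387] turn -1.013
```

Request:
play_rows --commands '[[[0,-0.12,0,0,-0.08],[0,-0.25,-0.01,0,-0.16],[0,-0.38,-0.01,0,-0.24],[0,-0.5,-0.01,0.05,-0.32],[0,-0.62,-0.02,0.1,-0.4],[0,-0.75,-0.02,0.15,-0.48],[0,-0.87,-0.02,0.2,-0.56],[0,-1,-0.03,0.25,-0.64],[0,-1,-0.03,0.3,-0.72],[0,-1,-0.03,0.3,-0.8],[0,-1,-0.03,0.3,-0.88],[0,-1,-0.03,0.3,-0.95]]]'

```text
clock: 13.38
tcp_pos: [0.4599, -0.1831, 0.207]
orientation: [-0.291, -3.124, -0.002]
contact_force: [-0.2, -0.5, -0.2]
grip_width: 0.0428
gripper_force: 0.0
```

```bash
python3 - <<'E'
from h import *
o,X=st(); f,_=grab("wrist"); T=X@f["hand_eye"]
for d in viewer.trace(f,"hub"):
    q=d["rect"];print(d["score"],q,onz(f,(q[0]+q[2])/2,(q[1]+q[3])/2,.006,T))
u,v=proj(f,[.457,-.22,.02],T).astype(int);print(u,v); x0,y0=max(u-60,0),max(v-60,0);print(x0,y0)
save(f,"pics/w5.png",(x0,y0,x0+120,y0+120),5)
hsv=cv2.cvtColor(f["pixels"],cv2.COLOR_RGB2HSV);m=((hsv[...,0]<8)|(hsv[...,0]>172))&(hsv[...,1]>150)&(hsv[...,2]>120)
n,l,s,c=cv2.connectedComponentsWithStats(m.astype(np.uint8));print([(s[i,4],c[i].round(1)) for i in range(1,n) if s[i,4]>3])
E
```

```text
t 13.3833 tcp [ 0.4599 -0.1831  0.207 ] toolX 169.35 toolY 79.35 w 0.0428 F [-0.2 -0.5 -0.2] j [ 0.32  0.21 -0.07  2.    0.02  0.94  1.62]
0.86 [348.6, 219.7, 426.1, 290.1] [ 0.51667755 -0.12227582  0.006     ]
0.85 [232.7, 176.9, 304.4, 244.7] [ 0.45455657 -0.22270273  0.006     ]
270 216
210 156
[(np.int32(17), array([265.2, 200.2])), (np.int32(23), array([403.1, 248.8])), (np.int32(19), array([277.2, 322.4]))]
```

View pics/w5.png

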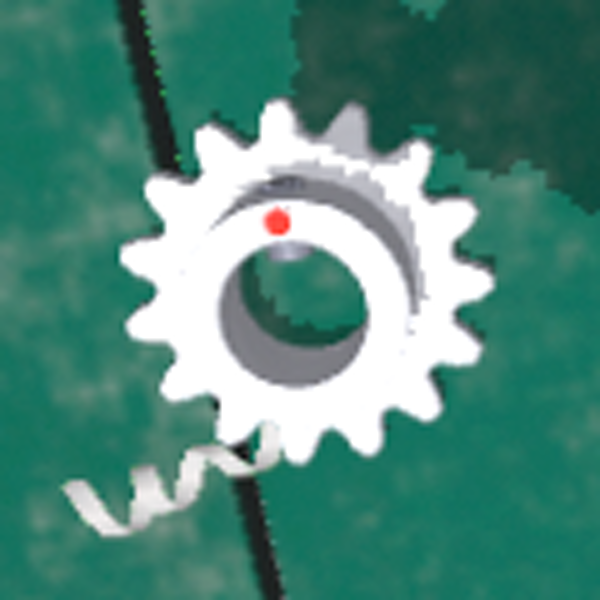

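```bash
python3 - <<'E'
from h import *
o,X=st(); f,_=grab("wrist"); T=X@f["hand_eye"]
b=onz(f,268.7,218.2,.028,T);d=onz(f,265.2,200.2,.028,T);c=onz(f,270.5,211.7,.006,T)
l=onz(f,210+219/5-.4,218,.028,T);r_=onz(f,210+369/5-.4,218,.028,T)
e=d-b;a=np.degrees(np.arctan2(e[1],e[0]));print("bore",b,"disc",c,"bore dia",np.linalg.norm(l-r_),"dot r",np.linalg.norm(e),"ang",a)
to(o,X,[*((b+c)/2)[:2],.06],a-90)
E
```

```text
t 13.4833 tcp [ 0.4602 -0.1831  0.2074] toolX 169.08 toolY 79.08 w 0.0426 F [-0.4  0.2 -0.2] j [ 0.32  0.21 -0.07  2.    0.02  0.94  1.61]
bore [ 0.45678282 -0.22060296  0.028     ] disc [ 0.45606796 -0.22117462  0.006     ] bore dia 0.02565028579368243 dot r 0.015795963786022427 ang 177.8361209939898
cmd [-0.02  -0.189  0.737] turn -0.097
```

Request:
play_rows --commands '[[[-0.4,-0.02,-0.06,0.1,-0.05],[-0.4,-0.02,-0.12,0.2,-0.097],[-0.4,-0.02,-0.189,0.3,-0.097],[-0.4,-0.02,-0.189,0.45,-0.097],[-0.4,-0.02,-0.189,0.6,-0.097],[-0.4,-0.02,-0.189,0.6,-0.097],[-0.4,-0.02,-0.189,0.6,-0.097]]]'

```text
clock: 14.12
tcp_pos: [0.4566, -0.2206, 0.088]
orientation: [-0.065, -3.136, -0.002]
contact_force: [-0.1, 0.7, 0.3]
grip_width: 0.0599
gripper_force: 0.0
```

```bash
python3 - <<'E'
from h import *
o,X=st(); f,_=grab("wrist"); T=X@f["hand_eye"]
for p in([.4565,-.2208,.028],[.4565-.0158,-.2208,.028]): print(proj(f,p,T).round(1))
u,v=proj(f,[.4565,-.2208,.02],T).astype(int)
hsv=cv2.cvtColor(f["pixels"],cv2.COLOR_RGB2HSV);m=((hsv[...,0]<8)|(hsv[...,0]>172))&(hsv[...,1]>150)&(hsv[...,2]>120)
n,l,s,c=cv2.connectedComponentsWithStats(m.astype(np.uint8));print([(s[i,4],c[i].round(1)) for i in range(1,n) if s[i,4]>3])
save(f,"pics/w6.png",(u-140,v-100,u+140,min(v+120,480)),2.7); print(u,v)
to(o,X,[.4565,-.2208,.007],87.8)
E
```

```text
t 14.1167 tcp [ 0.4566 -0.2206  0.088 ] toolX 177.62 toolY 87.62 w 0.0599 F [-0.1  0.7  0.3] j [ 0.38  0.4  -0.07  2.07  0.04  0.68  1.82]
[312.3 263.2]
[311.1 236.2]
[(np.int32(44), array([312.5, 236. ])), (np.int32(43), array([501.2, 333. ])), (np.int32(40), array([297.4, 410.1]))]
312 258
cmd [-0.001 -0.002  0.405] turn -0.002
```

View pics/w6.png

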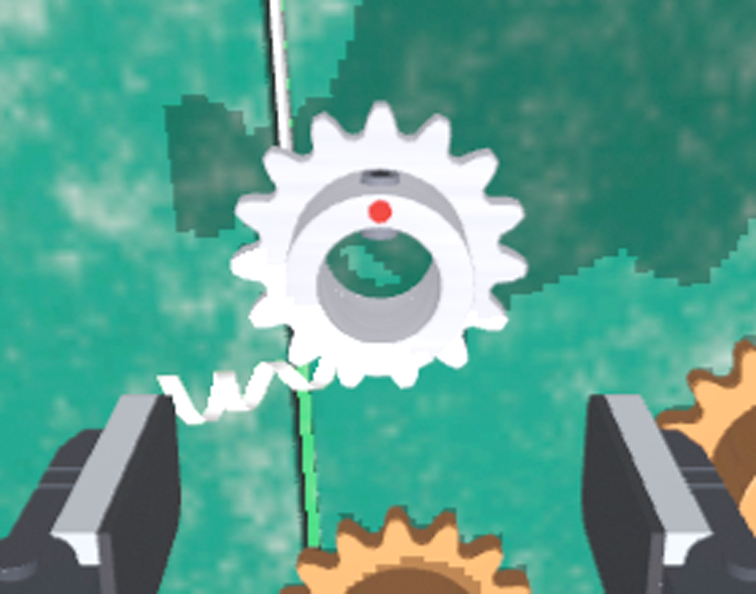

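Dot, screw and bore line up with the tool's x axis, and the sprocket is centred between the pads. Descending and gripping.

Request:
play_rows --commands '[[[-0.4,0,0,0.1,0],[-0.4,0,0,0.2,0],[-0.4,0,0,0.3,0],[-0.4,0,0,0.36,0],[-0.4,0,0,0.4,0],[-0.4,0,0,0.4,0],[-0.2,0,0,0.4,0],[-0.1,0,0,0.4,0],[0,0,0,0.4,0]]]' --grip_force 60

```text
clock: 14.92
tcp_pos: [0.459, -0.2216, 0.0105]
orientation: [0.062, 3.139, -0.001]
contact_force: [0.2, 0.5, 1.1]
grip_width: 0.0427
gripper_force: 0.0
```

Request:
play_rows --commands '[[[0.1,0,0,0,0],[0.3,0,0,0,0],[0.6,0,0,0,0],[1,0,0,0,0],[1,0,0,0,0],[1,0,0,0,0]]]' --grip_force 60

```text
clock: 15.42
tcp_pos: [0.459, -0.2215, 0.0108]
orientation: [0.062, 3.139, -0.001]
contact_force: [-1.7, -0.0, 9.9]
grip_width: 0.0385
gripper_force: 59.2
```

```bash
python3 - <<'E'
from h import *
o,X=st();print(o["gripper_force"])
E
```

```text
t 15.4167 tcp [ 0.459  -0.2215  0.0108] toolX 177.72 toolY 87.72 w 0.0385 F [-1.7 -0.   9.9] j [ 0.38  0.54 -0.06  2.1   0.06  0.5   1.8 ]
59.21767049934715
```

Request:
play_rows --commands '[[[1,0,0,-0.05,0],[1,0,0,-0.15,0],[1,0,0,-0.3,0],[1,0,0,-0.45,0],[1,0,0,-0.6,0],[1,0,0,-0.75,0],[1,0,0,-0.85,0],[1,0,0,-0.9,0],[1,0,0,-0.9,0],[1,0,0,-0.9,0]]]'

```text
clock: 16.25
tcp_pos: [0.4576, -0.2211, 0.189]
orientation: [-0.062, -3.141, 0.0]
contact_force: [-0.1, 0.1, -2.1]
grip_width: 0.0386
gripper_force: 61.5
```

```bash
cat >> h.py <<'E'
def bore(f):
    # dot pixel and bright-hub picture around it
    hsv=cv2.cvtColor(f["pixels"],cv2.COLOR_RGB2HSV);m=((hsv[...,0]<8)|(hsv[...,0]>172))&(hsv[...,1]>150)&(hsv[...,2]>100)
    n,l,s,c=cv2.connectedComponentsWithStats(m.astype(np.uint8));return [(int(s[i,4]),c[i].round(1)) for i in range(1,n) if s[i,4]>8]
E
python3 - <<'E'
from h import *
o,X=st();print(o["gripper_force"])
f,_=grab("wrist"); H=f["hand_eye"]
np.save("w7.npy",f["pixels"]); print(bore(f)); print([d["rect"] for d in viewer.trace(f,"hub")])
print("expected bore top",proj(f,[.0025,0,-.0172],H),"dot",proj(f,[.0183,0,-.0172],H))
u,v=proj(f,[.0025,0,-.0172],H).astype(int)
g=cv2.cvtColor(f["pixels"],cv2.COLOR_RGB2GRAY)
for k in range(v-60,v+60,5): print(k,g[k,u-60:u+60:4])
to(o,X,[.5243,.213,.21],-2.33)
E
```

```text
t 16.25 tcp [ 0.4576 -0.2211  0.189 ] toolX 177.73 toolY 87.73 w 0.0386 F [-0.1  0.1 -2.1] j [ 0.39  0.26 -0.07  1.99  0.02  0.9   1.84]
61.548539930954576
[(26, array([446.3, 268. ])), (118, array([313.4, 292.2]))]
[[384.3, 231.1, 463.9, 307.1], [232.7, 225.2, 388.8, 377.2], [284.5, 303.2, 341.9, 324.4]]
expected bore top [313.09624029 330.89489767] dot [313.07795877 291.73591451]
270 [111 205 214 214 214 215 214 215 164 150 154 152 156 105  88  81  88  93
 150 152 155 152 173 216 216 216 217 216 217 216]
275 [153 197 216 216 216 216 216 150 150 152 155 154 153 153 134 140 137 148
 154 154 156 152 151 150 214 213 213 213 213 198]
280 [217 219 220 219 219 198 149 151 153 152 153 155 154 156 157 157 157 157
 155 155 152 152 155 152 150 215 221 221 220 219]
285 [215 215 215 216 215 148 150 152 153 153 156 197 220 221 220 220 222 223
 222 190 156 154 152 152 152 150 216 218 218 218]
290 [215 215 214 214 149 150 150 151 191 217 217 217 218 218 103 103 102 212
 219 221 221 221 192 152 153 151 153 213 213 213]
295 [216 216 216 216 146 149 184 216 216 217 217 217 218 217 104 103 105 217
 21
[... 1670 characters left out ...]
20 220 219 255 118  44  46]
365 [ 47  46  48 134 117 114 210 216 216 217 216 216 217 217 217 218 218 217
 217 217 217 217 218 217 216 123 120 113  44  45]
370 [ 48  47  76 115 114 107 113 117 213 214 214 215 214 215 215 215 215 215
 215 215 215 216 214 115 119 125 123 117  58  45]
375 [ 48  47 106 110 117 108 105 113 112 118 153 210 211 211 212 211 211 211
 212 211 130 108 115 113 107 114 131 129  95  45]
380 [ 51  48 105 109 112 128 105 114 103 113 126  90  64 133 135 125 110 116
 126 117 118 103 106 108 121 114 110 113 115  46]
385 [ 54  47 128 107 113 118 114 130 121 123 126  92  64 128 109 111 120 111
 119 141 140 118 109 106 107 107 116 112 121  45]
cmd [-0.247  2.182 -0.105] turn 1.001
```

The dot in the hand is at (313,292), as predicted, so the sprocket sits straight. Carrying it to the shaft.

Request:
play_rows --commands '[[[1,-0.02,0.12,-0.05,0],[1,-0.03,0.27,-0.1,0],[1,-0.05,0.42,-0.13,0],[1,-0.07,0.57,-0.13,0],[1,-0.09,0.72,-0.13,0],[1,-0.1,0.87,-0.13,0],[1,-0.12,1,-0.13,0],[1,-0.12,1,-0.13,0]]]'

```text
clock: 17.02
tcp_pos: [0.4899, -0.0159, 0.2139]
orientation: [-0.049, -3.139, -0.005]
contact_force: [-0.1, 0.3, -2.4]
grip_width: 0.0382
gripper_force: 61.5
```

Request:
play_rows --commands '[[[1,-0.02,0.1,0,0.08],[1,-0.03,0.2,0,0.16],[1,-0.05,0.3,0,0.24],[1,-0.06,0.4,0,0.32],[1,-0.08,0.5,0,0.4],[1,-0.09,0.6,0,0.48],[1,-0.1,0.7,0,0.56],[1,-0.11,0.8,0,0.64],[1,-0.12,0.9,0,0.72],[1,-0.12,1,0,0.8],[1,-0.12,1,0,0.88],[1,-0.12,1,0,0.95]]]'

```text
clock: 18.02
tcp_pos: [0.5207, 0.1779, 0.2132]
orientation: [-2.18, -2.26, 0.005]
contact_force: [-0.4, -0.4, -1.9]
grip_width: 0.0382
gripper_force: 61.5
```

```bash
python3 - <<'E'
from h import *
o,X=st();print(o["gripper_force"])
f,_=grab("wrist"); print(bore(f)); to(o,X,[.5238,.2113,.170],-2.33)
E
```

```text
t 18.0167 tcp [0.5207 0.1779 0.2132] toolX 92.06 toolY 2.06 w 0.0382 F [-0.4 -0.4 -1.9] j [-0.37  0.3  -0.08  1.87  0.03  0.98 -0.43]
61.50265114847571
[(52, array([262.3, 164.9])), (128, array([313.1, 292.4]))]
cmd [0.167 0.022 0.216] turn 0.049
```

Request:
play_rows --commands '[[[1,0.06,0.01,0.05,0.03],[1,0.12,0.02,0.1,0.049],[1,0.167,0.022,0.18,0.049],[1,0.167,0.022,0.216,0.049],[1,0.167,0.022,0.216,0.049],[1,0.167,0.022,0.216,0.049]]]'

```text
clock: 18.57
tcp_pos: [0.5245, 0.2087, 0.1712]
orientation: [-2.262, -2.179, 0.004]
contact_force: [-1.6, -0.2, -2.4]
grip_width: 0.0385
gripper_force: 61.5
```

```bash
python3 - <<'E'
from h import *
o,X=st(); to(o,X,[.5238,.2113,.1500],-2.33)
f,_=grab("wrist"); H=f["hand_eye"];T=X@H; np.save("w8.npy",f["pixels"])
A=np.array([.5239,.2133,0]);
print("proj axis at .13",proj(f,A+[0,0,.13],T),"bore bottom",proj(f,[.002,0,.0108],H),"bore top",proj(f,[.002,0,-.0172],H))
u0,v0=313,325
g=cv2.cvtColor(f["pixels"],cv2.COLOR_RGB2GRAY)
for k in range(290,368,4): print(k,*["%3d"%q for q in g[k,u0-40:u0+42:3]])
E
```

```text
t 18.5667 tcp [0.5245 0.2087 0.1712] toolX 87.85 toolY -2.15 w 0.0385 F [-1.6 -0.2 -2.4] j [-0.43  0.37 -0.08  1.88  0.04  0.9  -0.56]
cmd [ 0.013 -0.004  0.106] turn 0.002
proj axis at .13 [309.57987777 269.20075666] bore bottom [310.5820624  300.43196827] bore top [310.18376353 334.28475987]
290  86  87  87  90 119 138 138 138 138 138 138 127  55  58  58  56 139 140 140 140 139 140 142 101  94  92  91  89
294  85  86 133 138 139 138 138 139 138 139 139 112  59  60  60  59 136 139 139 139 138 138 140 140 141 102  92  91
298 112 136 137 137 137 137 137 136 137 137 137 138 122  59  59 135 137 137 137 137 137 137 138 138 138 138 136  92
302 138 137 138 137 136 137 137 137 136 134 201  69  72  73  75  74  76 159 136 137 138 137 138 138 138 137 138 138
306 139 139 139 139 140 138 136 168 129 203 211 214 214 213 216 213 215 188 171 171 149 139 139 140 139 141 141 140
310 137 136 137 137 136 164 168 169 169 202 211 214 213 212 216 213 214 183 171 171 170 171 140 138 139 139 138 139
314 139 139 139 137  86 163 170 169 169 201 210 213 214 211 215 212 214 179 170 169 168 169  87 109 138 138 1
[... 814 characters left out ...]
 138
346 134 134 136  98  91  95  93  93  90  93  94  93  93  92  92  92  91  91  88  89  88  88  86  82 134 137 136 137
350 135 136 136 136  95  93  96  93  92  93  90  92  92  92  92  89  90  90  90  90  90  89  84 130 139 139 138 138
354 136 137 137 138 138 109  95  97  95  94  94  94  93  92  93  92  92  91  90  91  91  90 138 138 139 139 139 139
358 138 139 139 140 140 140 140 113  99  96  95  94  94  94  94  93  92  94  94 100 136 140 140 139 140 139 139 139
362 143 142 142 143 143 143 143 143 144 144 137 112 105 102 104 108 126 143 144 143 142 142 143 142 142 142 143 193
366 167 159 137 137 138 138 137 137 137 138 138 138 138 138 138 138 138 138 138 138 139 137 138 138 137 142 166 168
```

Request:
play_rows --commands '[[[1,0.01,-0.005,0.05,0],[1,0.015,-0.005,0.1,0],[1,0.015,-0.005,0.116,0],[1,0.015,-0.005,0.116,0],[1,0.015,-0.005,0.116,0]]]'

```text
clock: 19.03
tcp_pos: [0.5239, 0.2129, 0.1485]
orientation: [-2.263, -2.179, 0.001]
contact_force: [-0.5, -0.6, -2.0]
grip_width: 0.0383
gripper_force: 61.5
```

```bash
python3 - <<'E'
from h import *
o,X=st(); to(o,X,[.5236,.2117,.1400],-2.33)
for i in range(2):
  f,_=grab("wrist"); print(f["hand_eye"].round(4).tolist(),f["cx"],f["cy"],f["fovy"],bore(f))
E
```

```text
t 19.0333 tcp [0.5239 0.2129 0.1485] toolX 87.83 toolY -2.17 w 0.0383 F [-0.5 -0.6 -2. ] j [-0.43  0.4  -0.08  1.89  0.04  0.85 -0.57]
cmd [-0.006 -0.001  0.043] turn 0.002
[[-0.0007, 0.9523, 0.3053, 0.0782], [1.0, 0.0007, 0.0002, 0.001], [0.0, 0.3053, -0.9523, -0.1438], [0.0, 0.0, 0.0, 1.0]] 312.71756362097943 242.59944799225775 63.352977172799655 [(89, array([247.3, 227.6])), (128, array([313.1, 292.4]))]
[[-0.0007, 0.9523, 0.3053, 0.0782], [1.0, 0.0007, 0.0002, 0.001], [0.0, 0.3053, -0.9523, -0.1438], [0.0, 0.0, 0.0, 1.0]] 312.71756362097943 242.59944799225775 63.352977172799655 [(86, array([246.7, 227.6])), (128, array([313.1, 292.4]))]
```

Request:
play_rows --commands '[[[1,-0.006,-0.001,0.01,0],[1,-0.006,-0.001,0.02,0],[1,-0.006,-0.001,0.03,0],[1,-0.006,-0.001,0.04,0],[1,-0.006,-0.001,0.045,0],[1,-0.006,-0.001,0.05,0],[1,-0.006,-0.001,0.05,0]]]'

```text
clock: 19.72
tcp_pos: [0.5238, 0.2115, 0.139]
orientation: [2.263, 2.178, -0.001]
contact_force: [0.3, -2.1, -2.4]
grip_width: 0.0384
gripper_force: 61.7
```

Request:
play_rows --commands '[[[1,0,0,0.005,0],[1,0,0,0.01,0],[1,0,0,0.015,0],[1,0,0,0.02,0],[1,0,0,0.02,0]]]'

```text
clock: 20.13
tcp_pos: [0.5237, 0.2113, 0.1345]
orientation: [2.263, 2.178, -0.002]
contact_force: [-0.6, -3.3, -2.5]
grip_width: 0.0383
gripper_force: 61.7
```

Request:
play_rows --commands '[[[1,-0.002,0,0.01,0],[1,-0.002,0,0.02,0],[1,-0.002,0,0.03,0],[1,-0.002,0,0.04,0],[1,-0.002,0,0.05,0],[1,-0.002,0,0.06,0],[1,-0.002,0,0.07,0],[1,-0.002,0,0.08,0],[1,-0.002,0,0.09,0],[1,-0.002,0,0.09,0]]]'

```text
clock: 20.97
tcp_pos: [0.5237, 0.2112, 0.1164]
orientation: [2.263, 2.179, -0.001]
contact_force: [0.3, -4.6, -1.7]
grip_width: 0.0383
gripper_force: 61.6
```

```bash
python3 - <<'E'
from h import *
o,X=st(); print(o["moment"],o["gripper_force"]); f,_=grab("wrist"); print(bore(f))
E
```

```text
t 20.9667 tcp [0.5237 0.2112 0.1164] toolX 87.81 toolY -2.19 w 0.0383 F [ 0.3 -4.6 -1.7] j [-0.43  0.44 -0.08  1.92  0.05  0.79 -0.57]
[-1.01553219 -0.01769813  0.02027382] 61.63001332897693
[(102, array([239.3, 238.5])), (128, array([313.1, 292.4]))]
```

Request:
play_rows --commands '[[[1,0,0,0.01,0],[1,0,0,0.02,0],[1,0,0,0.03,0],[1,0,0,0.04,0],[1,0,0,0.05,0],[1,0,0,0.06,0],[1,0,0,0.07,0],[1,0,0,0.08,0],[1,0,0,0.09,0],[1,0,0,0.09,0],[1,0,0,0.09,0]]]'

```text
clock: 21.93
tcp_pos: [0.5237, 0.2111, 0.0986]
orientation: [2.263, 2.179, -0.001]
contact_force: [-0.1, -4.7, -1.6]
grip_width: 0.038
gripper_force: 61.7
```

```bash
python3 - <<'E'
from h import *
o,X=st(); print(o["moment"],o["gripper_force"])
w,_=grab("wrist"); print(bore(w)); s,_=grab("scene"); d,_=grab("side")
T=X@w["hand_eye"]
P=X@np.array([.0018+.0158,0,-.0172,1]);print("dot world",P, "scene",proj(s,P[:3]),"side",proj(d,P[:3]))
for n,p in(("tip",[.527,.2848,.105]),("A130",[.5237,.2135,.13]),("A115",[.5237,.2135,.1155])):print(n,proj(s,p),proj(d,p),proj(w,p,T))
a=cv2.resize(w["pixels"][150:420,150:450],(600,540)) if 0 else cv2.resize(w["pixels"][150:400,130:450],(400,312),interpolation=2)
b=cv2.resize(s["pixels"][235:325,200:360],(400,225),interpolation=2)
q=cv2.resize(d["pixels"][185:285,260:350],(400,444),interpolation=2)
c=np.zeros((540,800,3),np.uint8);c[:312,:400]=a;c[312:537,:400]=b;c[:444,400:]=q
cv2.imwrite("pics/fin.png",c[...,::-1])
E
```

```text
t 21.9333 tcp [0.5237 0.2111 0.0986] toolX 87.81 toolY -2.19 w 0.038 F [-0.1 -4.7 -1.6] j [-0.43  0.46 -0.08  1.93  0.05  0.75 -0.58]
[-1.12669353  0.04270257 -0.00400253] 61.70692630112171
[(118, array([234.3, 246.6])), (128, array([313.1, 292.4]))]
dot world [0.52442383 0.22873061 0.11581342 1.        ] scene [270.00342166 267.94408851] side [300.32989467 214.06226   ]
tip [246.10576398 278.00414691] [292.99945719 211.02593011] [311.09110094 131.60359453]
A130 [276.19401321 261.79444003] [302.28397292 211.80519142] [309.47593799 355.83022517]
A115 [276.52935031 266.22427949] [302.40789675 215.81148674] [309.79715042 332.99269869]
```

View pics/fin.png

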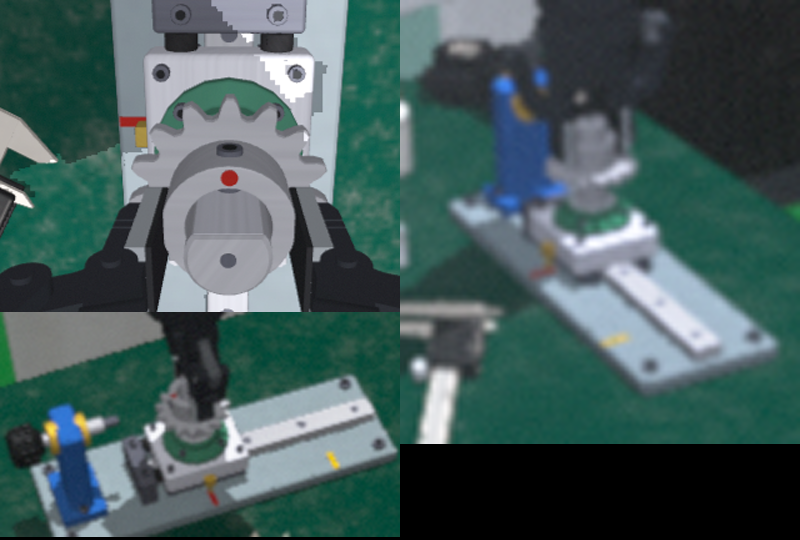

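Request:
play_rows --commands '[[[1,0.003,0,0.001,0],[1,0.005,0,0.001,0],[1,0.005,0,0.001,0],[1,0.005,0,0.001,0]]]'

```text
clock: 22.42
tcp_pos: [0.5238, 0.2112, 0.0985]
orientation: [2.264, 2.177, -0.003]
contact_force: [-0.6, -6.4, 0.7]
grip_width: 0.0385
gripper_force: 61.9
```

The final picture shows the sprocket on the shaft with its screw over the flat towards the driver, the carriage on the buffers, and the force rising without motion. Handing in.

```bash
python3 - <<'E'
from h import *
st(); f,_=grab("wrist"); print(bore(f)); o,X=st(); print(r.hand_in())
E
```

```text
t 22.4167 tcp [0.5238 0.2112 0.0985] toolX 87.77 toolY -2.23 w 0.0385 F [-0.6 -6.4  0.7] j [-0.43  0.46 -0.08  1.93  0.05  0.75 -0.58]
[(117, array([234.2, 246.6])), (128, array([313.1, 292.4]))]
t 22.4667 tcp [0.5237 0.2112 0.0986] toolX 87.77 toolY -2.23 w 0.0384 F [-0.3 -7.2  0.1] j [-0.43  0.46 -0.08  1.93  0.05  0.75 -0.58]
the job is handed in; nothing more can be done
None
```

The job is handed in at 22.5 s of 66 s, with no verdict returned: the carriage is against the stop at the red mark, the flat faces the driver to within about 1° by my measurements, and the gripper still holds the sprocket on the shaft with its screw over the flat about 105 mm above the bench, level with the driver tip.

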